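Turn a slide holder over with a hand lifter

TASK

Take the standing hand lifter by its upright handle, slide its thin blade under the lip of the slide holder lying on the station's lower shelf, and with the blade raise that edge until the holder tips over the step onto the upper bed, face down. Then use the lifter to push the holder gently along the bed until it sits flush against the fence, and stand the lifter back upright on its black pad. Go gently, by feel: do not touch the holder with the fingers, do not press hard on the holder or the station, and leave everything else where it stands.

Things in the scene. Friction and masses are not known exactly. Their poses are not given: they have to be found in the camera images.
- station: Fixed aluminium station 202 mm long (x), 100 wide. +x runs from the lower shelf over the step to the fence, roughly away from the robot. Origin: foot of the step, mid width, 14 mm below the shelf surface. Shelf: x -118 to 0, surface z 14 mm. At x = 0 an upright step 8 mm high. Upper bed: x 0 to 76, surface z 22. No side walls. Shelf is 14 to 26 mm above the bench, varying.
- step_foot (a point): Point on the lower shelf's surface at the middle of the foot of the step (station x = 0, y = 0, z = 14 mm); axes as the station's.
- fence_foot (a point): Point on the upper bed at the middle of the foot of the fence (station x 76, y 0, z 22 mm), axes as the station's. The fence is a dark steel bar across the far end of the bed, 14 mm higher than the bed.
- holder: Loose black slide holder, plate 70 (x) x 60 (y) x 7 mm, 50 to 95 g, two glass slides on its face. Origin: centre of underside; z out of the face. x -13 to 35: solid, 7 thick. x -35 to -13: a lip only 4 mm thick, flush with the face, so a gap 3 high, 22 deep lies under it. Starts face up on the shelf, lip to the open front, other end 0 to 8 mm short of the step.
- lip_edge (a point): Middle of the lip's free edge on the holder's face: holder x -35, y 0, z 7 mm; axes as the holder's. Pushed to station +x the holder slides easily until it stops at the step. Turned over, it rests on its face with this edge towards the fence.
- lifter: Loose hand lifter, 110 g, standing on its blade on the pad. Black upright handle 12 mm thick (x), 26 wide (y), top at z 105, a 20 x 32 mm steel collar at its foot up to z 10. Square under it a flat rigid steel blade 1.6 mm thick, 40 wide, 95 long, clamped at a reach that differs each time: tip 57 to 83 mm ahead (+x) of the handle's centre. Origin: under the handle's centre, underside of the blade.
- grip_spot (a point): Point inside the handle good to grip, lifter x = 0, y = 0, z = 72 mm. Axes as the lifter's.
- pad: Fixed flat black rubber pad where the lifter stands, 150 mm (x) by 90 mm (y), 5 mm thick, on the bench left or right of the station. Origin: centre of its underside, on the bench. The white tube rack stands on the other side.
- rack: Bystander: fixed white tube rack with blue-capped tubes, 150 x 80 mm, 66 mm high with the tubes; origin at the centre of its underside.
- beaker: Bystander: loose glass beaker, 60 mm across, 80 mm high; origin at the centre of its underside.
- cylinder: Bystander: loose graduated cylinder, foot 60 mm across, 146 mm high; origin at the centre of its underside.
- bottle: Bystander: loose amber bottle with red cap, 84 mm across, 170 mm high; origin at the centre of its underside.
- jar: Bystander: loose orange jar, 60 mm across, 60 mm high; origin at the centre of its underside.
- dish: Bystander: loose covered glass dish, 94 mm across, 17 mm high; origin at the centre of its underside.
- slidebox: Bystander: loose blue slide box with white lid, 86 x 36 mm, 36 mm high; origin at the centre of its underside.

How it is judged (in metres and radians):
On the way, in this order (a step that is already met when the one before it is completed fails the run):
1. the holder is tilted up more than 50 degrees with the lifter bearing on it (angle between holder's own z axis and vertical between 0.87 and 2.1 rad and contact force between lifter and holder above 0.02 N), for 0.05 s.
2. the holder lies face down on the upper bed (angle between holder's own z axis and vertical above 3.05 rad and x of lip_edge in the frame of station between 0.03 and 0.08 m and z of lip_edge in the frame of station between 0.018 and 0.026 m), for 0.2 s.
At the end, for the whole second after the job is handed in: Holder face down (5 deg) on the upper bed, lip edge within 1.5 mm of the fence, within 20 mm of the centre line, square within 4 deg; lifter upright on the pad (6 deg), handle at most 45 mm to +x, 70 mm to -x, 35 mm sideways of the pad's centre; both at rest (angle between holder's own z axis and vertical above 3.05 rad and x of lip_edge in the frame of station between 0.0745 and 0.08 m and y of lip_edge in the frame of station between -0.02 and 0.02 m and z of lip_edge in the frame of station between 0.018 and 0.026 m and angle between the x axis of holder and the x axis of station, either way round below 0.07 rad and linear speed of each of holder, lifter below 0.01 m/s and angle between lifter's own z axis and vertical below 0.1 rad and x of lifter in the frame of pad between -0.07 and 0.045 m and y of lifter in the frame of pad between -0.035 and 0.035 m and height (world z) of lifter below 0.009 m); the robot touches nothing.
It fails at once if the lifter presses on the holder with more than 10 N (contact force between lifter and holder above 10 N).
It fails at once if the lifter presses on the station with more than 20 N (contact force between lifter and station above 20 N).
It fails at once if the fingers touch the holder (contact force between the fingers and holder above 0.3 N).
It fails at once if a bystander is moved by more than 20 mm (distance of any of beaker, cylinder, bottle, jar, dish, slidebox from where it was at the start of the episode above 0.02 m).
It fails at once if the rack is struck with more than 5 N (contact force between any of the arm, the fingers, lifter and rack above 5 N).
It also fails if it takes over 67 s, if anything falls off the work surface, if the arm or the gripper's body presses on something with over 40 N, if the wrist force passes 120 N, or if a joint passes its speed limit or range.

ROBOT

A 6-joint arm with a two-finger parallel gripper is mounted at the origin on the work surface. World frame = base frame: x ahead of the robot, y to its left, z up, the work surface at z = 0. Lengths are in mm, angles in rad, forces in N, time in s.
With the tool pointing down it reaches from about 350 to 875 mm from the base axis. Payload 4.2 kg.
Tool frame: the origin (TCP) lies at the very end of the fingers, on their centre line; the grasp point (between the pads) lies 19 mm behind it (arm.tcp_to_grasp is the x of the grasp point in the tool frame, in mm); x points along the fingers, z is the direction in which the jaws open and shut, and the axes are right-handed (so a half turn about x gives the same grasp; the last joint's range is limited). The gripper opens to 85 mm and grips with 20 to 120 N. Pads are 22 mm wide; open, the fingers measure 114 mm over their backs; the gripper's body (76 mm by 85 mm) begins 54 mm behind the grasp point. The pads swing forward as they close: fully open they stand 13 mm farther back than shut.
Start: joints at [1.389, 0.385, 0.008, 0, -1.194, -0.259], TCP at [266.631, 565.25, 210.312] pointing down, gripper open.
Joint ranges: [-3.14, 3.14], [-1.21, 2.06], [-1.07, 1.41], [-3.16, 2.05], [-2.99, -0.16], [-3.1, 3.1]. Speed limits (rad/s): [2.79, 2.79, 3.14, 3.14, 3.14, 3.14].

INTERFACE

Orientations are given as a unit quaternion [x, y, z, w].
In Python, from bench import status, get_image, job, arm gives the robot as it stands.
- The arm moves only by the tool apply_moves, never from a script. Its argument "targets" is text: rows parted by semicolons, each of 5 numbers parted by spaces: the shift along the tool's x, y, z in mm, then the turn about the tool's x in degrees, then the gripper's target within -1 to 1 (shut at 1, half-way at 0, fully open at -1). In form: dx dy dz spin hand; .... A call has 1 to 10 rows; each row is the pose to reach, as a shift and turn from the pose commanded when the call began, along the tool's axes at that moment; what a row does not reach only later rows make up. A row lasts 1/12 s, in which the tool goes at most 41.7 mm and 7.16 degrees, less where a joint would pass 70% of its speed; a pose out of reach is approached as far as the arm can. A call with a gripper value outside its range is refused whole. The fingers move at their own pace and stop on an object; the grip force is fixed at half the most. Time passes only in rows, so rows that repeat a pose let the fingers close. It gives the time, the measured TCP pose, the force and the opening at its end, in the units of the state.
- status.read_state(): the state, without advancing time (a new reading comes with each control period).
- get_image(name): name is "side" or "top"; returns a dict with "img" (400x640x3 uint8, red, green, blue), "mtx" (3x3 intrinsics, pixels), "k1" (the pictures are not rectified: a ray, as slopes to the right and down, at radius r is drawn at 1 + k1 r^2 times it, then the intrinsics apply), "world_from_camera" (4x4, takes a point from camera to world coordinates). Camera axes: x right, y down, z forward; pixel columns grow to the right and rows downward; lengths in mm; the calibration is good to about 2 mm. A picture is of the moment at which its call begins. There is no depth.
- job.job_done(): hands the job in, once; it reports no verdict.
The state is a dict: "clock": time; "joints": joint angles; "joint_vel": joint speeds; "joint_efforts": joint torques, N m; "position": TCP position; "ee_rot": TCP orientation; "contact_force": force on the tool from outside, world axes, zero at the start; "wrist_torque": the same for the moment, N m; "gripper_width": finger opening in mm.
Only numpy, scipy, OpenCV 4.12 (cv2) and the standard library are available. Lean on these libraries where they do the work, as an engineer would, in place of code of your own. Each camera call takes 0.05 s, during which the arm holds its last target.

## Working session

There is one attempt and no reset: what is moved stays moved. The work goes in short steps, Python scripts to look and compute and a tool call to move; the robot and the scene stay as the last step left them, time stands still between calls to the robot, and variables do not carry over. Pictures are saved under pics/ and viewed, and the job is handed in when it is done.

Besides the shell and the picture viewer there is one more tool, called after "Call:" by a JSON object that holds its "fn" and its "kwargs". apply_moves: Moves the arm, as the interface text tells. Its arguments: {"type":"object","properties":{"targets":{"type":"string"}},"required":["targets"]}

```bash
ls; mkdir -p pics; python3 - <<'E'
from bench import status,get_image,arm
import cv2
print(status.read_state()); print(arm, [a for a in dir(arm) if a[0]!='_'])
for n in("side","top"):
    d=get_image(n); cv2.imwrite(f"pics/{n}0.png",d["img"][:,:,::-1]); print(n,d["mtx"],d["k1"],d["world_from_camera"])
E
```

```text
pics
{'clock': 0.0, 'joints': array([ 1.38862487e+00,  3.85499493e-01,  6.62064417e-03, -5.06338726e-04,
       -1.19398628e+00, -2.58621680e-01]), 'joint_vel': array([-9.71524993e-05, -7.07702123e-06, -1.28634406e-03,  7.79796562e-04,
       -8.26037846e-04,  1.11482207e-03]), 'joint_efforts': array([ 2.75539869e-04, -3.92291665e+01,  1.88399470e+01,  4.18615267e+00,
       -4.68946571e-03, -6.28315917e-06]), 'position': array([266.36173607, 564.70025273, 209.2529543 ]), 'ee_rot': array([-0.59662962, -0.3781176 ,  0.59786787, -0.37896463]), 'contact_force': array([-0.42946331,  0.10124964,  0.36067238]), 'wrist_torque': array([ 0.02959086, -0.01705515,  0.02694095]), 'gripper_width': 85.23823278461393}
<Robot object at 0x7f5bbbbc3a10> ['IKError', 'tcp_to_grasp']
side [[362.48040868   0.         320.39106798]
 [  0.         362.48040868 207.20658129]
 [  0.           0.           1.        ]] -0.04777617865848243 [[ 9.65965085e-01 -1.50668049e-01  2.10263152e-01  3.50366807e+02]
 [-2.58419509e-01 -5.26151358e-01  8.10175355e-01 -7.84694186e+02]
 [-1.14372974e-02 -8.36937206e-01 -5.47179405e-01  6.19996279e+02]
 [ 0.00000000e+00  0.00000000e+00  0.00000000e+00  1.00000000e+00]]
top [[389.95469182   0.         322.06476909]
 [  0.         389.95469182 201.97181985]
 [  0.           0.           1.        ]] -0.09312893299035865 [[-1.39860879e-02 -9.87875382e-01  1.54617653e-01  4.04467290e+02]
 [-9.99892568e-01  1.44960936e-02  2.17147684e-03  5.02877467e+00]
 [-4.38650047e-03 -1.54570671e-01 -9.87971997e-01  1.06365197e+03]
 [ 0.00000000e+00  0.00000000e+00  0.00000000e+00  1.00000000e+00]]
```

View pics/side0.png

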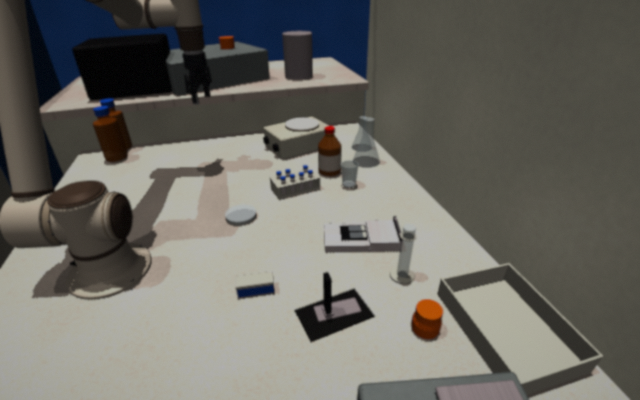

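View pics/top0.png

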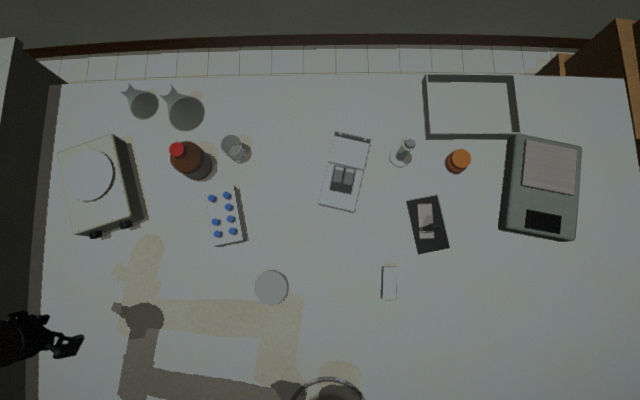

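```bash
cat > h.py <<'E'
import numpy as np,cv2
from bench import status,get_image,arm
def crop(img,x0,y0,x1,y1,s,name):
    c=img[y0:y1,x0:x1,::-1]; c=cv2.resize(c,None,fx=s,fy=s,interpolation=cv2.INTER_CUBIC)
    for x in range((x0+9)//10*10,x1,10):
        cv2.line(c,((x-x0)*s,0),((x-x0)*s,6 if x%50 else 14),(0,255,255),1)
    for y in range((y0+9)//10*10,y1,10):
        cv2.line(c,(0,(y-y0)*s),(6 if y%50 else 14,(y-y0)*s),(0,255,255),1)
    cv2.imwrite(name,c)
def ray(d,u,v):
    m=d["mtx"];xd=(u-m[0,2])/m[0,0];yd=(v-m[1,2])/m[1,1]
    p=np.array([xd,yd])
    q=p.copy()
    for _ in range(20): q=p/(1+d["k1"]*(q@q))
    T=d["world_from_camera"]; return T[:3,3],T[:3,:3]@np.array([q[0],q[1],1])
def atz(d,u,v,z):
    o,r=ray(d,u,v); return o+r*(z-o[2])/r[2]
def proj(d,P):
    P=np.atleast_2d(P);T=d["world_from_camera"]; c=(P-T[:3,3])@T[:3,:3]
    s=c[:,:2]/c[:,2:]; r2=(s**2).sum(1,keepdims=True); s=s*(1+d["k1"]*r2)
    m=d["mtx"]; return np.c_[s[:,0]*m[0,0]+m[0,2],s[:,1]*m[1,1]+m[1,2]]
E
python3 - <<'E'
from h import *
import pickle
d={n:get_image(n) for n in("side","top")}
pickle.dump(d,open("d0.pkl","wb"))
crop(d["top"]["img"],310,125,390,220,8,"pics/t_st.png") if 0 else crop(d["top"]["img"],310,125,380,220,6,"pics/t_st.png")
crop(d["top"]["img"],400,190,455,257,8,"pics/t_pad.png")
crop(d["side"]["img"],315,210,410,255,8,"pics/s_st.png")
crop(d["side"]["img"],290,265,380,340,8,"pics/s_pad.png")
E
```

```text
(no output)
```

View pics/t_st.png

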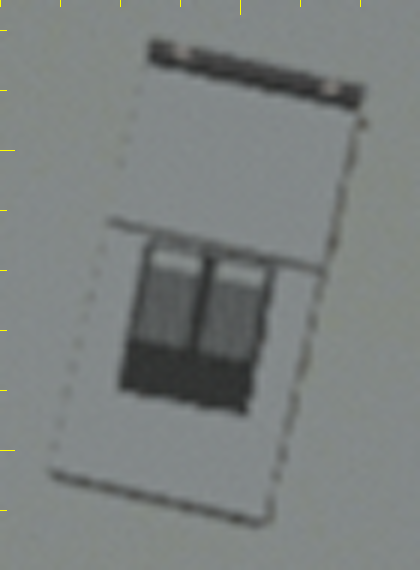

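View pics/t_pad.png

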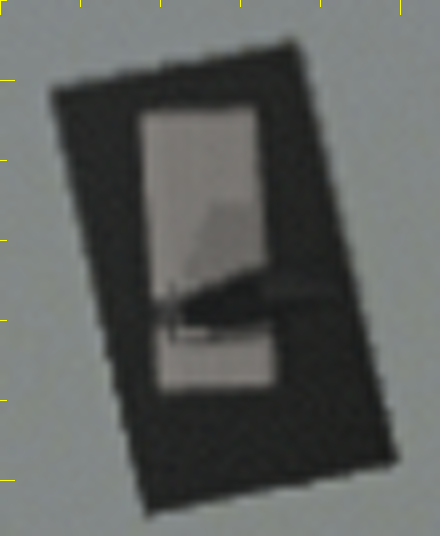

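View pics/s_st.png

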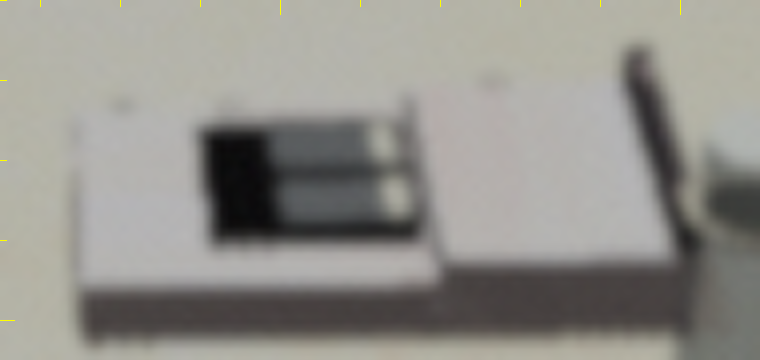

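View pics/s_pad.png

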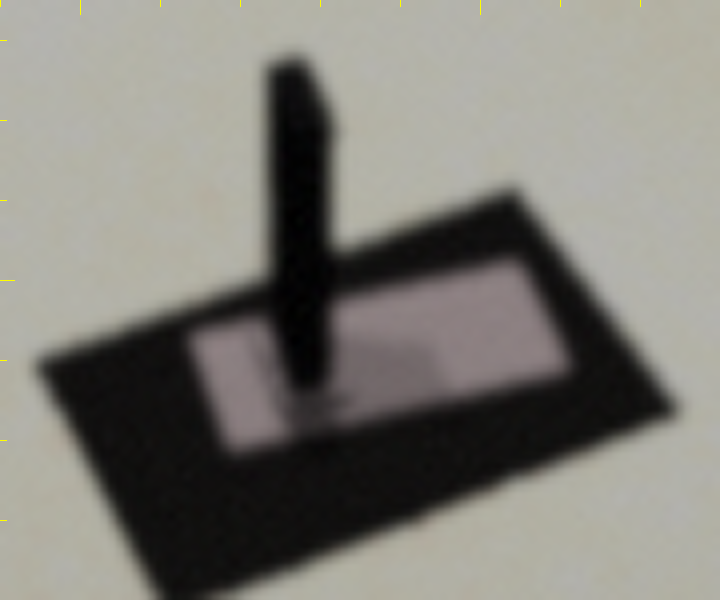

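```bash
cat > fit.py <<'E'
from h import *
import pickle
from scipy.optimize import least_squares
d=pickle.load(open("d0.pkl","rb"));T=d["top"];S=d["side"]
def Rz(a): c,s=np.cos(a),np.sin(a); return np.array([[c,-s,0],[s,c,0],[0,0,1]])
def tr(p,pts): return np.asarray(pts,float)@Rz(p[3]).T+np.array(p[:3])
E
python3 - <<'E'
from fit import *
tt=lambda x,y,s,x0,y0:(x/s+x0,y/s+y0)
# pad
pt=[tt(x,y,8,400,190) for x,y in[(52,90),(297,42),(397,462),(148,515)]]
print("pad pts",[atz(T,*p,5).round(1) for p in pt])
c=[(75,45,5),(75,-45,5),(-75,-45,5),(-75,45,5)]
f=lambda q:(proj(T,tr([q[0],q[1],0,q[2]],c))-pt).ravel()
r=least_squares(f,[480,-250,.2]);print("pad top",r.x,np.abs(r.fun).max())
ps=[tt(x,y,8,290,265) for x,y in[(515,187),(678,408),(38,365)]]
g=lambda q:(proj(S,tr([q[0],q[1],0,q[2]],[c[0],c[1],c[3]]))-ps).ravel()
r=least_squares(g,[480,-250,.2]);print("pad side",r.x,np.abs(r.fun).max())
# blade
bt=[tt(x,y,8,400,190) for x,y in[(140,112),(257,106),(275,384),(157,389)]]
bc=lambda L:[(L,20,1.6),(L,-20,1.6),(L-95,-20,1.6),(L-95,20,1.6)]
f=lambda q:(proj(T,tr([q[0],q[1],5,q[2]],bc(47.5)))-bt).ravel()
r=least_squares(f,[480,-250,0]);print("blade mid top",r.x,np.abs(r.fun).max())
bs=[tt(x,y,8,290,265) for x,y in[(520,258),(574,372),(232,455),(188,336)]]
g=lambda q:(proj(S,tr([q[0],q[1],5,q[2]],bc(47.5)))-bs).ravel()
r2=least_squares(g,[480,-250,0]);print("blade mid side",r2.x,np.abs(r2.fun).max())
# station
s6=lambda x,y:(x/6+310,y/6+125)
sp=[s6(*p) for p in[(50,470),(268,518),(108,220),(326,268),(148,40),(366,88)]]
def sc(H): return [(-118,50,14),(-118,-50,14),(0,50,22),(0,-50,22),(84,50,36),(84,-50,36)]
for H in(14,20,26):
    f=lambda q:(proj(T,tr([q[0],q[1],H-14,q[2]],sc(H)))-sp).ravel()
    r=least_squares(f,[560,0,-.2]);print("st top",H,r.x,np.round(r.fun,1))
E
```

```text
pad pts [array([ 568.7, -225.5,    5. ]), array([ 584.3, -312.1,    5. ]), array([ 438.8, -338.5,    5. ]), array([ 422.7, -251.8,    5. ])]
pad top [ 5.03675153e+02 -2.81996464e+02  1.79004627e-01] 0.4346794432135539
pad side [ 5.08001821e+02 -2.84479470e+02  1.81388362e-01] 0.653199993645444
blade mid top [ 5.13356422e+02 -2.76333787e+02  1.35824270e-02] 0.2704446938132321
blade mid side [ 5.17403634e+02 -2.76944687e+02  2.17194413e-02] 0.5495461802647128
st top 14 [ 6.67493650e+02 -5.99223857e+01 -2.40829106e-01] [ 0.3  0.1 -0.2  0.3  0.3  0.  -0.5 -0.   0.5 -0.1 -0.4 -0.2]
st top 20 [ 6.66056772e+02 -5.95649017e+01 -2.40824278e-01] [ 0.1  0.3 -0.1  0.5  0.2 -0.  -0.4 -0.   0.4 -0.3 -0.2 -0.4]
st top 26 [ 6.64620066e+02 -5.92074332e+01 -2.40819411e-01] [-0.   0.5 -0.1  0.8  0.1 -0.1 -0.3 -0.   0.3 -0.6 -0.1 -0.6]
```

```bash
python3 - <<'E'
from fit import *
s8=lambda x,y:(x/8+315,y/8+210)
sp=[s8(*p) for p in[(80,288),(443,264),(75,112),(412,92),(88,340),(685,326),(440,285)]]
def f(q):
    H=q[3]; pts=[(-118,-50,14),(0,-50,22),(-118,50,14),(0,50,22),(-118,-50,14-H),(84,-50,14-H),(0,-50,14)]
    return (proj(S,tr([q[0],q[1],H-14,q[2]],pts))-sp).ravel()
r=least_squares(f,[666,-60,-.24,18]);print(r.x,r.fun.reshape(-1,2).round(2))
for H in (14,16,18,20,22):
    r=least_squares(lambda q:f(np.r_[q,H]),[666,-60,-.24]);print(H,r.x,2*r.cost, r.fun.reshape(-1,2).round(2).tolist())
st=status.read_state();from scipy.spatial.transform import Rotation as R
print(R.from_quat(st["ee_rot"]).as_matrix().round(4))
E
```

```text
[ 6.71373921e+02 -5.92832320e+01 -2.52909903e-01  1.92072384e+01] [[-0.02  0.36]
 [ 0.13  0.28]
 [-0.07 -0.15]
 [-0.38 -0.56]
 [-0.99 -0.46]
 [ 0.99  0.08]
 [ 0.31  0.05]]
14 [ 6.73055569e+02 -5.52284533e+01 -2.57115844e-01] 6.780422462366684 [[0.11, 0.73], [-0.05, 0.79], [0.2, 0.34], [-0.37, 0.05], [-0.87, -1.66], [0.84, -0.9], [0.13, 0.54]]
16 [ 6.72409824e+02 -5.67861286e+01 -2.55508830e-01] 4.424180423501502 [[0.06, 0.59], [0.02, 0.59], [0.1, 0.15], [-0.37, -0.19], [-0.92, -1.2], [0.9, -0.52], [0.19, 0.36]]
18 [ 6.71763900e+02 -5.83434127e+01 -2.53891342e-01] 3.1813956735687015 [[0.01, 0.45], [0.09, 0.4], [-0.01, -0.04], [-0.37, -0.42], [-0.96, -0.74], [0.95, -0.14], [0.26, 0.17]]
20 [ 6.71117796e+02 -5.99003103e+01 -2.52263326e-01] 3.0645354049287103 [[-0.04, 0.31], [0.16, 0.2], [-0.11, -0.22], [-0.38, -0.65], [-1.01, -0.28], [1.01, 0.23], [0.33, -0.02]]
22 [ 6.70471507e+02 -6.14568233e+01 -2.50624717e-01] 4.086216586073156 [[-0.09, 0.17], [0.23, 0.0], [-0.22, -0.41], [-0.38, -0.89], [-1.05, 0.18], [1.06, 0.61], [0.4, -0.21]]
[[-5.000e-04  9.044e-01 -4.267e-01]
 [-1.300e-03 -4.267e-01 -9.044e-01]
 [-1.000e+00  1.000e-04  1.300e-03]]
```

```bash
python3 - <<'E'
from fit import *
g=cv2.cvtColor(S["img"],cv2.COLOR_RGB2GRAY).astype(float)
obs=[]
for v in range(277,297):
    row=g[v,315:345]; bg=np.median(np.r_[row[:5],row[-8:]]); lo=row.min(); th=(bg+lo)/2
    i=np.where(row<th)[0]; a,b=i[0],i[-1]
    L=315+a-1+(row[a-1]-th)/(row[a-1]-row[a]); Rr=315+b+(th-row[b])/(row[b+1]-row[b])
    obs.append((v,L,Rr,lo))
obs=np.array(obs);print(obs.round(1)[::3])
o=obs[4:]
def edges(q,yaw=.016):
    P=[(x,y,z) for x in(-6,6) for y in(-13,13) for z in(10,105)]
    h=cv2.convexHull(proj(S,tr([q[0],q[1],5,yaw],P)).astype(np.float32))[:,0]
    out=[]
    for v in o[:,0]:
        xs=[]
        for p,r in zip(h,np.roll(h,-1,0)):
            if (p[1]-v)*(r[1]-v)<0: xs.append(p[0]+(v-p[1])/(r[1]-p[1])*(r[0]-p[0]))
        out.append((min(xs),max(xs)))
    return np.array(out)
f=lambda q:(edges([q[0],-277])-o[:,1:3]).ravel()
r=least_squares(f,[490],diff_step=1e-3);print(r.x,f(r.x).reshape(-1,2).round(2)[::3])
print(proj(S,tr([r.x[0],-277,5,.016],[(-6,13,105),(6,13,105),(6,-13,105),(-6,-13,105),(-10,16,0),(-10,-16,0),(10,-16,0)])).round(1), )
# top view
print(proj(T,tr([r.x[0]-4,-277,5,.016],[(-10,16,10),(10,16,10),(10,-16,10),(-10,-16,10),(-6,13,105),(6,13,105),(6,-13,105),(-6,-13,105)])).round(1)-[400,190])
E
```

```text
Traceback (most recent call last):
IndexError: index 30 is out of bounds for axis 0 with size 30
```

```bash
python3 - <<'E'
from fit import *
g=cv2.cvtColor(S["img"],cv2.COLOR_RGB2GRAY).astype(float)
obs=[]
for v in range(275,293):
    row=g[v,315:345]; lo=row[10:16].min()
    ys=[]
    bgL,bgR=row[:4].mean(),row[20:23].mean()
    thL=(bgL+lo)/2;thR=(bgR+lo)/2
    k=10+int(np.argmin(row[10:16]))
    a=k
    while row[a]<thL:a-=1
    L=315+a+(row[a]-thL)/(row[a]-row[a+1])
    b=k
    while row[b]<thR:b+=1
    obs.append((v,L,315+b-(row[b]-thR)/(row[b]-row[b-1]),lo,bgR))
obs=np.array(obs);print(obs.round(1)[::3])
o=obs[6:]
def edges(q,yaw=.016):
    P=[(x,y,z) for x in(-6,6) for y in(-13,13) for z in(10,105)]
    h=cv2.convexHull(proj(S,tr([q[0],q[1],5,yaw],P)).astype(np.float32))[:,0]
    out=[]
    for v in o[:,0]:
        xs=[]
        for p,r in zip(h,np.roll(h,-1,0)):
            if (p[1]-v)*(r[1]-v)<0: xs.append(p[0]+(v-p[1])/(r[1]-p[1])*(r[0]-p[0]))
        out.append((min(xs),max(xs)))
    return np.array(out)
f=lambda q:(edges([q[0],-277])-o[:,1:3]).ravel()
r=least_squares(f,[490],diff_step=1e-3);print(r.x,f(r.x).reshape(-1,2).round(2)[::3])
print(proj(S,tr([r.x[0],-277,5,.016],[(-6,13,105),(6,13,105),(6,-13,105),(-6,-13,105),(-10,16,0),(-10,-16,0),(10,-16,0)])).round(1)-[290,265] )
print(8*(proj(T,tr([r.x[0]-4,-277,5,.016],[(-10,16,10),(10,16,10),(10,-16,10),(-10,-16,10),(-6,13,105),(6,13,105),(6,-13,105),(-6,-13,105)])).round(1)-[400,190]))
E
```

```text
[[275.  322.9 329.2  15.  177.7]
 [278.  322.9 330.5  11.  177.3]
 [281.  323.  331.1   5.  176.7]
 [284.  323.  330.8   3.  177.7]
 [287.  323.  330.8   3.  178. ]
 [290.  323.2 330.8   2.  177.3]]
[493.46095294] [[-0.76  0.56]
 [-0.71  0.81]
 [-0.71  0.78]
 [-0.87  0.77]]
[[32.1  7.8]
 [37.8  6.6]
 [41.7 15.4]
 [35.8 16.7]
 [30.4 42.6]
 [34.6 53.8]
 [43.6 51.7]]
[[174.4 345.6]
 [171.2 286.4]
 [264.  283.2]
 [268.  342.4]
 [260.  308.8]
 [256.8 270.4]
 [340.  267.2]
 [342.4 305.6]]
```

Call:
{"fn": "apply_moves", "kwargs": {"targets": "0 6 8 1 -1; 0 19 23 4 -1; 0 39 46 8 -1; 0 61 73 13 -1; 0 86 102 18 -1; 0 110 131 23 -1; 0 135 160 28 -1; 0 159 189 33 -1; 0 184 218 38 -1; 0 208 247 43 -1"}}

```text
clock: 1.03
position: [349.1, 250.5, 210.4]
ee_rot: [0.695, 0.132, -0.695, 0.132]
contact_force: [1.2, -0.8, 0.1]
gripper_width: 85.3
```

```bash
cat >> h.py <<'E'
from scipy.spatial.transform import Rotation as R
def axes():
    s=status.read_state(); M=R.from_quat(s["ee_rot"]).as_matrix(); return s,M
def shift(p,cur=None):
    s,M=axes(); c=s["position"] if cur is None else np.array(cur)
    return M.T@(np.array(p)-c)
def head():
    s,M=axes(); return np.degrees(np.arctan2(M[1,2],M[0,2]))
E
python3 - <<'E'
from h import *
print(shift([491.4,-276.6,210],[349.3,253.1,210.3]),head())
E
```

```text
[1.77164528e-01 5.44954613e+02 6.16362593e+01] -158.53019415924228
```

Call:
{"fn": "apply_moves", "kwargs": {"targets": "0 30 3 2 -1; 0 68 8 4 -1; 0 106 12 6 -1; 0 144 16 8 -1; 0 182 21 10 -1; 0 220 25 12 -1; 0 258 29 14 -1; 0 296 33 16 -1; 0 334 38 18 -1; 0 372 42 20.5 -1"}}

```text
clock: 1.87
position: [447.4, -110.3, 210.5]
ee_rot: [0.707, 0.007, -0.707, 0.007]
contact_force: [1.1, 0.2, -0.0]
gripper_width: 85.4
```

```bash
python3 - <<'E'
from h import *
print(shift([491.4,-276.6,210]),head(),status.read_state()["position"])
E
```

```text
[  0.53425194 167.11953345 -40.9141761 ] -178.92616197343403 [ 447.36076973 -110.27668183  210.54195895]
```

Call:
{"fn": "apply_moves", "kwargs": {"targets": "0 38 -9 0 -1; 0 76 -19 0 -1; 0 112 -27 0 -1; 0 140 -34 0 -1; 0 158 -39 0 -1; 0 167 -41 0 -1; 0 167 -41 0 -1"}}

```text
clock: 2.45
position: [492.2, -275.4, 209.7]
ee_rot: [-0.707, -0.007, 0.707, -0.007]
contact_force: [0.8, -0.1, -0.2]
gripper_width: 85.7
```

```bash
python3 - <<'E'
from h import *
print(shift([491.4,-276.6,58]),head(),status.read_state()["position"])
d=get_image("side");crop(d["img"],280,200,390,340,5,"pics/s1.png")
E
```

```text
[151.71763851   1.18743533   0.70264079] -178.9313933422821 [ 492.22652333 -275.43334194  209.71717539]
```

View pics/s1.png

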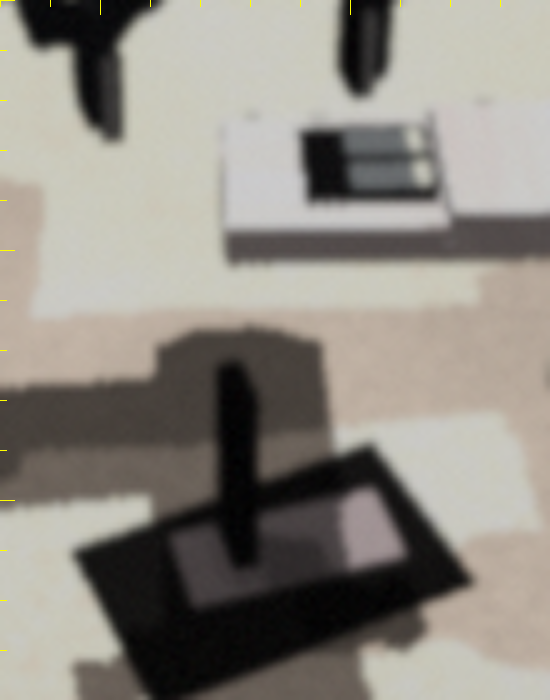

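Call:
{"fn": "apply_moves", "kwargs": {"targets": "15 0 0 0 -1; 45 1 1 0 -1; 80 1 1 0 -1; 110 1 1 0 -1; 132 1 1 0 -1; 145 1 1 0 -1; 151 1 1 0 -1; 152 1 1 0 -1; 152 1 1 0 -1"}}

```text
clock: 3.25
position: [492.2, -274.4, 59.1]
ee_rot: [0.707, 0.008, -0.707, 0.008]
contact_force: [0.4, 0.8, 0.1]
gripper_width: 85.3
```

Call:
{"fn": "apply_moves", "kwargs": {"targets": "0 0 0 0 0; 0 0 0 0 1; 0 0 0 0 1; 0 0 0 0 1; 0 0 0 0 1; 0 0 0 0 1; 0 0 0 0 1; 0 0 0 0 1; 0 0 0 0 1"}}

```text
clock: 4.0
position: [491.9, -275.2, 58.5]
ee_rot: [0.707, 0.008, -0.707, 0.008]
contact_force: [0.0, -0.3, 2.7]
gripper_width: 10.9
```

```bash
python3 - <<'E'
from fit import *
H=19.2
o=np.array([666.2,-59.6]);a=-.2408
for p in[(329.7,189.7),(351.2,193.8),(335,164.2),(355.5,168.7)]:
    w=atz(T,*p,H+7)[:2]-o; print((Rz(a).T[:2,:2]@w).round(1))
# side
o=np.array([671.4,-59.3]);a=-.25
for p in [(205,128),(213,240),(422,237)]:
    w=atz(S,p[0]/8+315,p[1]/8+210,H+7)[:2]-o; print('side',(Rz(a).T[:2,:2]@w).round(1))
E
```

```text
[-75.1  28.7]
[-73.  -30.4]
[-2.6 30.3]
[ -2.3 -27.1]
side [-73.   29.2]
side [-74.  -33.1]
side [ -5.3 -33.3]
```

```bash
python3 - <<'E'
from fit import *
print(atz(T,400,158,3),atz(S,402,277,3),atz(T,390,282,36),atz(T,271,287,17))
print(head(),axes()[1].round(3), shift([450,-200,118]))
E
```

```text
[ 692.47716322 -213.69077257    3.        ] [ 696.78355171 -221.09718953    3.        ] [ 352.1439644  -166.36129296   36.        ] [342.70763337 145.52283119  17.        ]
-178.75149113744715 [[ 0.     0.022 -1.   ]
 [-0.    -1.    -0.022]
 [-1.     0.    -0.   ]] [-59.54111777 -76.03732084  40.27466837]
```

Call:
{"fn": "apply_moves", "kwargs": {"targets": "-8 0 0 0 1; -25 0 0 0 1; -50 0 0 0 1; -70 -10 -1 0 1; -70 -35 -2 2 1; -70 -70 -4 5 1; -70 -108 -7 8 1; -70 -146 -9 11 1; -70 -184 -12 13 1; -70 -220 -14 15.2 1"}}

```text
clock: 4.83
position: [500.6, -53.0, 128.7]
ee_rot: [0.702, -0.087, -0.702, -0.087]
contact_force: [1.3, -0.4, -1.1]
gripper_width: 11.4
```

```bash
python3 - <<'E'
from h import *
print(shift([502.4,-17.7,113.5]),head(),status.read_state()["position"])
E
```

```text
[ 15.20072603 -34.68938186   6.85094903] 165.9305168737075 [500.61043753 -53.01746508 128.69292318]
```

Call:
{"fn": "apply_moves", "kwargs": {"targets": "6 -20 4 0 1; 18 -32 6 0 1; 28 -35 7 0 1; 28 -35 7 0 1; 28 -35 7 0 1"}}

```text
clock: 5.25
position: [502.2, -19.1, 100.2]
ee_rot: [-0.701, 0.086, 0.702, 0.085]
contact_force: [0.2, -0.8, -0.0]
gripper_width: 11.0
```

```bash
python3 - <<'E'
from h import *
import pickle
s=status.read_state();print(s["position"],head(),s["contact_force"],s["wrist_torque"])
d={n:get_image(n) for n in("side","top")}
pickle.dump(d,open("d1.pkl","wb"))
crop(d["top"]["img"],290,125,390,235,7,"pics/t2.png")
crop(d["side"]["img"],260,180,410,265,5,"pics/s2.png")
E
```

```text
[502.21101015 -19.13171996 100.1938041 ] 166.08036667462838 [ 0.17561507 -0.78682971 -0.00894909] [-0.02902003 -0.04735166  0.02274719]
```

View pics/t2.png

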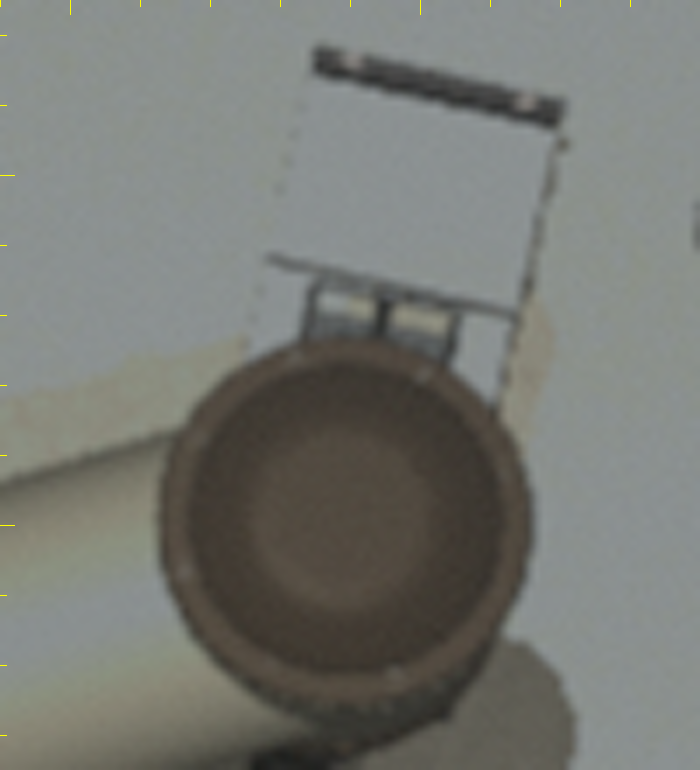

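View pics/s2.png

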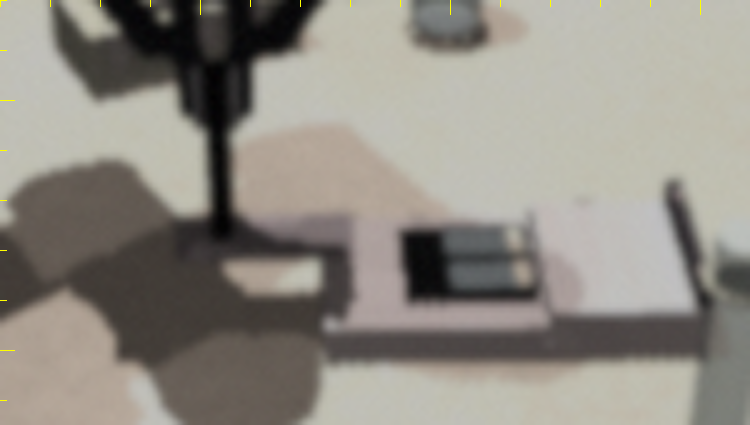

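```bash
python3 - <<'E'
from h import *
import pickle
d=pickle.load(open("d1.pkl","rb"))["side"]
im=d["img"].copy()
im=cv2.createCLAHE(4,(8,8)).apply(cv2.cvtColor(im,cv2.COLOR_RGB2GRAY)); im=cv2.cvtColor(im,cv2.COLOR_GRAY2RGB)
crop(im,285,205,350,255,11,"pics/s2b.png")
a=-.2435;h=np.array([502.2,-19.1])
c,s=np.cos(a),np.sin(a)
for L in(66,71.5):
  for y in(20,-20): 
    P=[h[0]+c*L-s*y,h[1]+s*L+c*y,100.2-53.5+1.6]; print(L,y,(proj(d,P)-[285,205])*11)
P=[h[0]-c*23.5+s*20,h[1]-s*23.5-c*20,48.3];print((proj(d,P)-[285,205])*11)
E
```

```text
66 20 [[474.47898622 188.89607745]]
66 -20 [[480.48130549 286.59898954]]
71.5 20 [[496.78967448 188.45367094]]
71.5 -20 [[503.57572267 286.1346658 ]]
[[104.38422928 294.04125279]]
```

View pics/s2b.png

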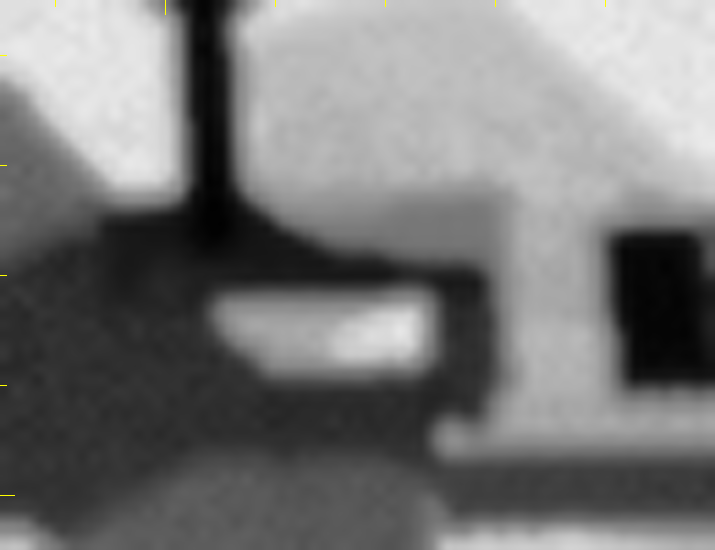

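```bash
python3 - <<'E'
from h import *
import pickle
d=pickle.load(open("d1.pkl","rb"))["side"]
g=cv2.cvtColor(d["img"],cv2.COLOR_RGB2GRAY).astype(int)
for v in(206,210,214,218): print(v,g[v,296:314])
c,s=np.cos(-.2435),np.sin(-.2435)
for dx in(0,2,4):
  pr=[]
  for x,y in((-6,-13),(-6,13),(6,13),(6,-13)):
    for z in(60,100):
      pr.append(proj(d,[502.2+dx+c*x-s*y,-19.1+s*x+c*y,z])[0])
  pr=np.array(pr);print(dx,pr.round(1).tolist())
for v in(223,226,229): print(v,g[v,322:340])
for v in(231,233,236): print(v,g[v,322:340])
E
```

```text
206 [189 186 177 157 129  77  29   8  24  62 113 154 177 185 188 186 183 181]
210 [190 190 189 185 160 103  41  12  17  57 110 151 165 166 166 168 167 167]
214 [188 190 189 186 164 112  52  16  18  53 106 150 166 166 168 166 165 164]
218 [187 189 188 186 171 130  68  22  11  41  97 147 164 165 163 164 164 165]
0 [[301.1, 226.4], [300.4, 213.8], [301.3, 220.7], [300.7, 208.2], [305.8, 220.6], [305.3, 208.1], [305.7, 226.3], [305.1, 213.7]]
2 [[301.8, 226.3], [301.2, 213.6], [302.1, 220.5], [301.5, 208.1], [306.5, 220.5], [306.0, 208.0], [306.4, 226.2], [305.9, 213.5]]
4 [[302.6, 226.2], [302.0, 213.5], [302.8, 220.4], [302.2, 207.9], [307.3, 220.3], [306.8, 207.8], [307.1, 226.1], [306.6, 213.4]]
223 [130 129 129 129 128 126 126 132 143 154 162 166 167 167 165 166 166 165]
226 [115 115 116 115 116 116 118 122 138 155 164 165 165 165 164 161 153 127]
229 [ 63  66  65  65  64  67  77  99 128 152 161 164 162 163 162 163 156 132]
231 [106  95  74  55  51  52  57  81 119 148 160 163 163 163 163 162 157 134]
233 [177 156 108  70  61  61  63  74 112 145 162 164 164 164 162 162 158 138]
236 [179 154 109  74  64  62  63  73 109 147 165 167 168 167 167 168 165 160]
```

Call:
{"fn": "apply_moves", "kwargs": {"targets": "0 -1 -6 0 1; 5 -1.5 -16 0 1; 12 -1.5 -20 0 1; 19 -1.5 -20 0 1; 23 -1.5 -20 0 1; 23.5 -1.5 -20 0 1; 23.5 -1.5 -20 0 1; 23.5 -1.5 -20 0 1"}}

```text
clock: 6.02
position: [522.1, -22.6, 76.6]
ee_rot: [-0.702, 0.086, 0.702, 0.086]
contact_force: [0.6, -0.2, -0.3]
gripper_width: 11.2
```

```bash
cat >> h.py <<'E'
O=np.array([669.5,-59.5]);YAW=-.2435;REACH=70.7;DZ=53.5
def st_pose(pr=True):
    s=status.read_state();c,sn=np.cos(YAW),np.sin(YAW);p=s["position"];w=p[:2]-O
    x,y=c*w[0]+sn*w[1],-sn*w[0]+c*w[1]
    f=s["contact_force"]; fx,fy=c*f[0]+sn*f[1],-sn*f[0]+c*f[1]
    if pr: print("t%.2f tip x %.2f y %.2f bottom z %.2f head %.2f F st %.2f %.2f %.2f w %.1f tq %s"%(s["clock"],x+REACH,y,p[2]-DZ,head(),fx,fy,f[2],s["gripper_width"],s["wrist_torque"].round(3)))
    return x+REACH,y,p[2]-DZ
E
python3 - <<'E'
from h import *
st_pose()
d=get_image("side")
im=cv2.createCLAHE(3,(8,8)).apply(cv2.cvtColor(d["img"],cv2.COLOR_RGB2GRAY)); im=cv2.cvtColor(im,cv2.COLOR_GRAY2RGB)
crop(im,290,205,400,260,7,"pics/s3.png")
st_pose()
E
```

```text
t6.02 tip x -81.21 y 0.31 bottom z 23.14 head 166.05 F st 0.66 -0.01 -0.26 w 11.2 tq [0.046 0.017 0.044]
t6.07 tip x -81.10 y 0.41 bottom z 23.34 head 166.05 F st -0.03 -0.54 -1.08 w 11.1 tq [-0.022  0.043 -0.065]
```

View pics/s3.png

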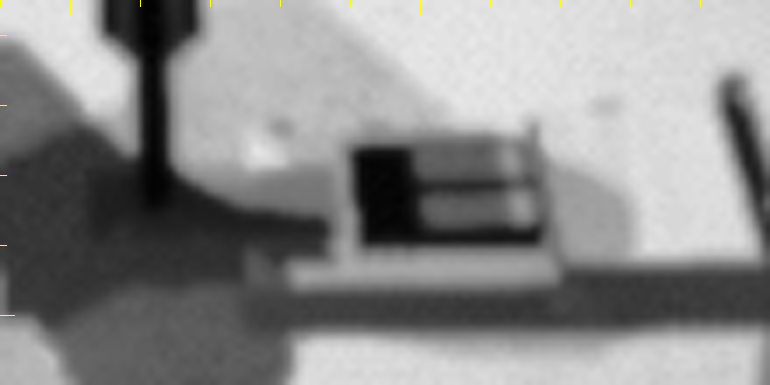

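Call:
{"fn": "apply_moves", "kwargs": {"targets": "0.5 0 0 0 1; 1 0 0 0 1; 1.5 0 0 0 1; 1.5 0 0 0 1; 1.5 0 0 0 1"}}

```text
clock: 6.48
position: [522.4, -22.5, 75.3]
ee_rot: [0.702, -0.086, -0.702, -0.086]
contact_force: [0.3, 0.3, -1.2]
gripper_width: 11.2
```

Call:
{"fn": "apply_moves", "kwargs": {"targets": "0.5 0 0 0 1; 1 0 0 0 1; 1 0 0 0 1; 1 0 0 0 1"}}

```text
clock: 6.82
position: [523.1, -22.5, 75.1]
ee_rot: [0.702, -0.086, -0.701, -0.086]
contact_force: [-0.8, 0.6, 5.5]
gripper_width: 11.2
```

Call:
{"fn": "apply_moves", "kwargs": {"targets": "0.5 0 0 0 1; 0.8 0 0 0 1; 0.8 0 0 0 1; 0.8 0 0 0 1"}}

```text
clock: 7.15
position: [523.4, -22.5, 75.0]
ee_rot: [0.703, -0.086, -0.701, -0.086]
contact_force: [-3.0, 0.1, 9.7]
gripper_width: 11.2
```

Call:
{"fn": "apply_moves", "kwargs": {"targets": "-1 0 0 0 1; -2 0 0 0 1; -2.4 0 0 0 1; -2.4 0 0 0 1; -2.4 0 0 0 1"}}

```text
clock: 7.57
position: [522.0, -22.6, 75.3]
ee_rot: [-0.701, 0.086, 0.702, 0.086]
contact_force: [0.4, 0.1, -1.6]
gripper_width: 10.9
```

```bash
python3 - <<'E'
from h import *
st_pose();print(status.read_state()["position"], axes()[1].round(4))
E
```

```text
t7.57 tip x -81.34 y 0.29 bottom z 21.84 head 166.03 F st 0.32 0.22 -1.65 w 10.9 tq [-0.001  0.013  0.031]
[522.01604701 -22.56624592  75.33861843] [[-1.200e-03 -2.414e-01 -9.704e-01]
 [-1.000e-04 -9.704e-01  2.414e-01]
 [-1.000e+00  4.000e-04  1.100e-03]]
```

Call:
{"fn": "apply_moves", "kwargs": {"targets": "-0.5 0 0 0 1; -0.5 0 -1.5 0 1; -0.5 0 -3 0 1; -0.5 0 -3 0 1; -0.5 0 -3 0 1"}}

```text
clock: 7.98
position: [525.5, -23.3, 76.3]
ee_rot: [-0.702, 0.086, 0.702, 0.086]
contact_force: [0.3, -0.3, -1.4]
gripper_width: 10.9
```

```bash
python3 - <<'E'
from h import *
st_pose();print(status.read_state()["position"])
d=get_image("side")
print(status.read_state()["position"])
im=cv2.createCLAHE(3,(8,8)).apply(cv2.cvtColor(d["img"],cv2.COLOR_RGB2GRAY)); im=cv2.cvtColor(im,cv2.COLOR_GRAY2RGB)
crop(im,315,215,375,255,12,"pics/s4.png")
E
```

```text
t7.98 tip x -77.83 y 0.44 bottom z 22.82 head 166.04 F st 0.34 -0.19 -1.36 w 10.9 tq [0.078 0.002 0.007]
[525.4518363  -23.26533423  76.32247747]
[525.35648377 -23.27145047  76.34880196]
```

View pics/s4.png

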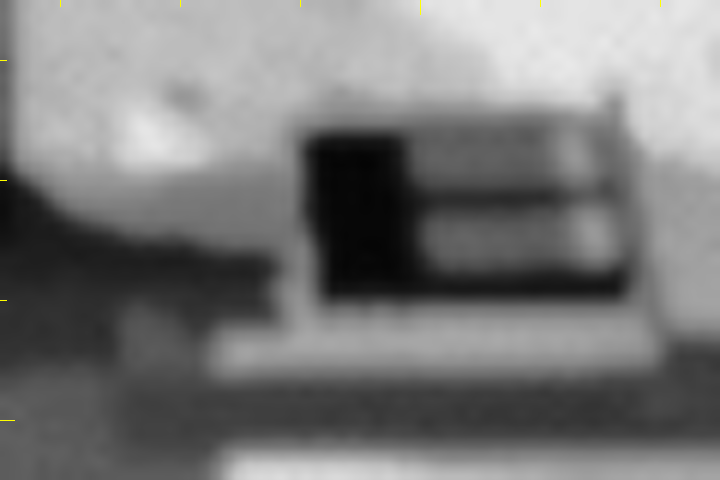

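Call:
{"fn": "apply_moves", "kwargs": {"targets": "0.3 0 0 0 1; 0.6 0 0 0 1; 0.6 0 0 0 1; 0.6 0 0 0 1; 0.6 0 0 0 1"}}

```text
clock: 8.45
position: [525.3, -23.2, 75.8]
ee_rot: [-0.702, 0.086, 0.702, 0.086]
contact_force: [-0.9, -0.4, -1.3]
gripper_width: 11.0
```

```bash
python3 - <<'E'
from h import *
st_pose();print(status.read_state()["position"])
E
```

```text
t8.45 tip x -77.97 y 0.43 bottom z 22.31 head 166.05 F st -0.79 -0.65 -1.26 w 11.0 tq [0.046 0.001 0.017]
[525.317166   -23.24026224  75.81269535]
```

Call:
{"fn": "apply_moves", "kwargs": {"targets": "0 0 -1 0 1; 0 0 -3 0 1; 0 0 -5 0 1; 0 0 -7 0 1; 0 0 -9 0 1; 0 0 -11 0 1; 0 0 -12 0 1; 0 0 -12 0 1; 0 0 -12 0 1"}}

```text
clock: 9.2
position: [537.0, -26.2, 75.7]
ee_rot: [-0.702, 0.086, 0.702, 0.086]
contact_force: [0.2, 0.2, 0.0]
gripper_width: 11.5
```

```bash
python3 - <<'E'
from h import *
st_pose();print(status.read_state()["position"])
d=get_image("side")
im=cv2.createCLAHE(3,(8,8)).apply(cv2.cvtColor(d["img"],cv2.COLOR_RGB2GRAY)); im=cv2.cvtColor(im,cv2.COLOR_GRAY2RGB)
crop(im,315,215,375,255,12,"pics/s5.png")
E
```

```text
t9.20 tip x -65.97 y 0.37 bottom z 22.21 head 166.04 F st 0.19 0.24 0.04 w 11.5 tq [-0.004  0.039  0.013]
[536.95263731 -26.18830814  75.7139269 ]
```

View pics/s5.png

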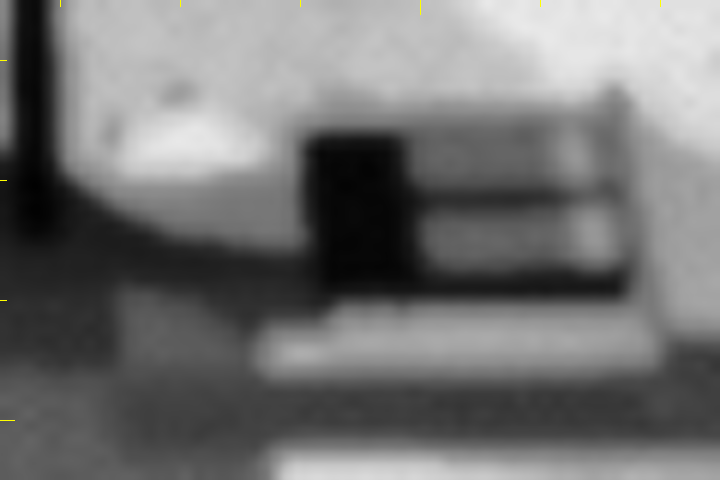

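Call:
{"fn": "apply_moves", "kwargs": {"targets": "0 0 -2 0 1; 0 0 -4 0 1; 0 0 -6 0 1; 0 0 -8 0 1; 0 0 -10 0 1; 0 0 -12 0 1; 0 0 -14 0 1; 0 0 -15 0 1; 0 0 -15 0 1"}}

```text
clock: 10.0
position: [551.8, -29.8, 75.8]
ee_rot: [0.702, -0.086, -0.702, -0.086]
contact_force: [0.3, -1.1, -1.4]
gripper_width: 11.1
```

Call:
{"fn": "apply_moves", "kwargs": {"targets": "0 0 -0.6 0 1; 0 0 -1.2 0 1; 0 0 -1.2 0 1; 0 0 -1.2 0 1"}}

```text
clock: 10.33
position: [552.8, -30.0, 75.9]
ee_rot: [0.702, -0.086, -0.702, -0.086]
contact_force: [-0.1, -0.2, -0.7]
gripper_width: 10.8
```

```bash
python3 - <<'E'
from h import *
st_pose()
d=get_image("side")
im=cv2.createCLAHE(3,(8,8)).apply(cv2.cvtColor(d["img"],cv2.COLOR_RGB2GRAY)); im=cv2.cvtColor(im,cv2.COLOR_GRAY2RGB)
crop(im,315,215,375,255,12,"pics/s6.png")
E
```

```text
t10.33 tip x -49.71 y 0.44 bottom z 22.35 head 166.05 F st -0.10 -0.19 -0.70 w 10.8 tq [ 0.047 -0.003  0.033]
```

View pics/s6.png

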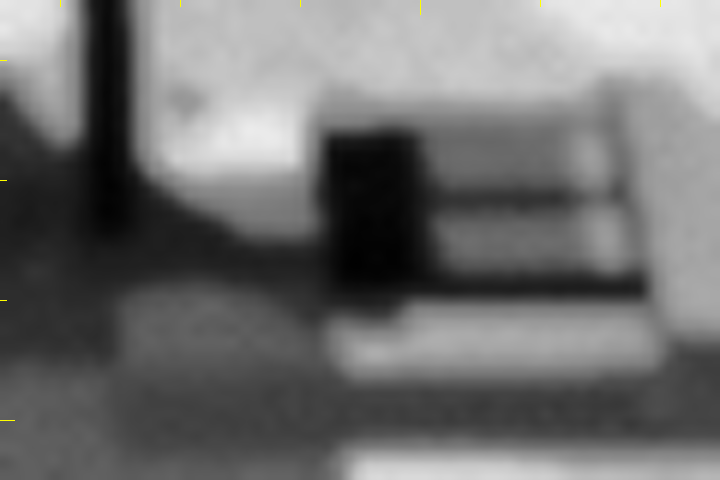

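Call:
{"fn": "apply_moves", "kwargs": {"targets": "0 0 -0.6 0 1; 0 0 -0.8 0 1; 0 0 -0.8 0 1; 0 0 -0.8 0 1"}}

```text
clock: 10.72
position: [553.5, -30.3, 75.8]
ee_rot: [0.702, -0.086, -0.702, -0.086]
contact_force: [-0.7, -0.3, -1.4]
gripper_width: 11.0
```

Call:
{"fn": "apply_moves", "kwargs": {"targets": "0 0 -0.6 0 1; 0 0 -0.8 0 1; 0 0 -0.8 0 1; 0 0 -0.8 0 1"}}

```text
clock: 11.05
position: [554.0, -30.5, 75.7]
ee_rot: [-0.702, 0.086, 0.702, 0.086]
contact_force: [-0.1, 0.1, -0.9]
gripper_width: 10.7
```

```bash
python3 - <<'E'
from h import *
st_pose()
E
```

```text
t11.05 tip x -48.43 y 0.31 bottom z 22.17 head 166.04 F st -0.10 0.10 -0.85 w 10.7 tq [ 0.085  0.31  -0.05 ]
```

Call:
{"fn": "apply_moves", "kwargs": {"targets": "0 0 0 0 1; 0 0 0 0 1"}}

```text
clock: 11.22
position: [554.0, -30.5, 75.7]
ee_rot: [-0.702, 0.086, 0.702, 0.086]
contact_force: [-1.8, 0.6, -1.3]
gripper_width: 10.7
```

```bash
python3 - <<'E'
from h import *
st_pose()
E
```

```text
t11.22 tip x -48.43 y 0.32 bottom z 22.16 head 166.04 F st -1.86 0.15 -1.35 w 10.7 tq [0.05  0.371 0.017]
```

Call:
{"fn": "apply_moves", "kwargs": {"targets": "0 0 2 0 1; 0 0 5 0 1; 0 0 8 0 1; 0 0 9.5 0 1; 0 0 9.5 0 1; -1 0 9.5 0 1; -3 0 9.5 0 1; -5.5 0 9.5 0 1; -8 0 9.4 0 1; -10.6 0 9.2 0 1"}}

```text
clock: 12.05
position: [545.4, -28.2, 86.7]
ee_rot: [-0.702, 0.086, 0.702, 0.086]
contact_force: [0.3, 0.9, -2.6]
gripper_width: 11.2
```

```bash
python3 - <<'E'
from h import *
st_pose()
d=get_image("side")
im=d["img"]
crop(im,300,195,390,255,8,"pics/s7.png")
E
```

```text
t12.05 tip x -57.32 y 0.41 bottom z 33.16 head 166.04 F st 0.08 0.94 -2.60 w 11.2 tq [-0.017  0.061  0.005]
```

View pics/s7.png

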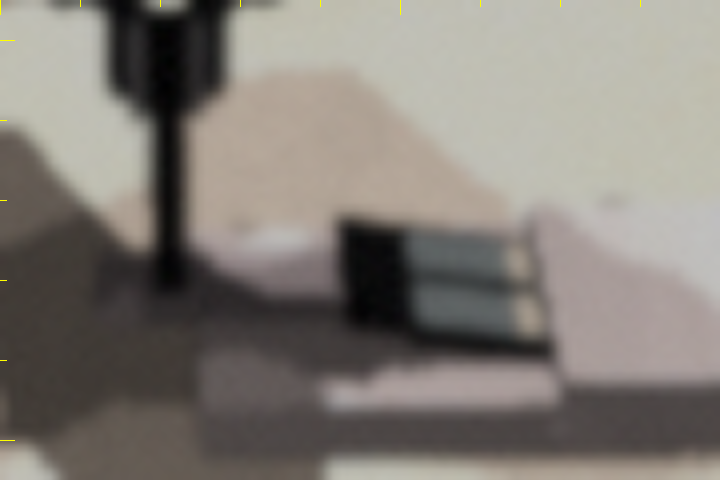

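Call:
{"fn": "apply_moves", "kwargs": {"targets": "-2.4 0 -0.3 0 1; -4.8 0 -0.7 0 1; -7.2 0 -1.2 0 1; -9.5 0 -1.9 0 1; -11.8 0 -2.7 0 1; -14 0 -3.5 0 1; -16.2 0 -4.4 0 1; -18.3 0 -5.4 0 1; -20.3 0 -6.6 0 1; -22.3 0 -7.8 0 1"}}

```text
clock: 12.93
position: [553.0, -30.1, 108.9]
ee_rot: [-0.702, 0.086, 0.702, 0.086]
contact_force: [0.6, 0.7, -1.1]
gripper_width: 10.7
```

```bash
python3 - <<'E'
from h import *
st_pose()
d=get_image("side")
im=d["img"]
crop(im,300,180,390,255,8,"pics/s8.png")
E
```

```text
t12.93 tip x -49.45 y 0.43 bottom z 55.39 head 166.04 F st 0.41 0.86 -1.08 w 10.7 tq [ 0.078  0.08  -0.045]
```

View pics/s8.png

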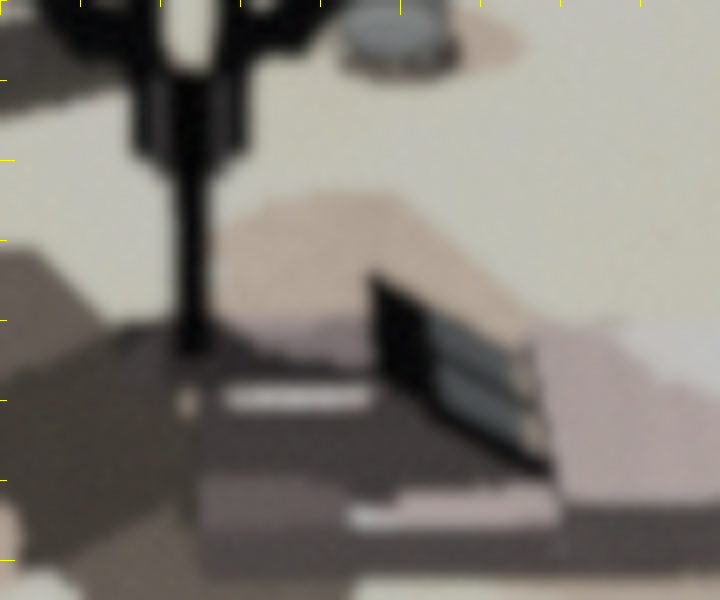

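Call:
{"fn": "apply_moves", "kwargs": {"targets": "-1.9 0 -1.4 0 1; -3.7 0 -2.8 0 1; -5.5 0 -4.3 0 1; -7.2 0 -5.9 0 1; -8.8 0 -7.6 0 1; -10.4 0 -9.3 0 1; -11.8 0 -11.1 0 1; -13.2 0 -13 0 1; -14.5 0 -15 0 1; -15.7 0 -17 0 1"}}

```text
clock: 13.82
position: [569.6, -34.3, 124.5]
ee_rot: [0.702, -0.086, -0.702, -0.086]
contact_force: [-0.5, 0.3, -1.0]
gripper_width: 11.0
```

```bash
python3 - <<'E'
from h import *
st_pose()
d=get_image("side")
im=d["img"]
crop(im,300,180,400,255,7,"pics/s9.png")
E
```

```text
t13.82 tip x -32.29 y 0.43 bottom z 71.05 head 166.04 F st -0.56 0.16 -0.99 w 11.0 tq [ 0.053  0.126 -0.061]
```

View pics/s9.png

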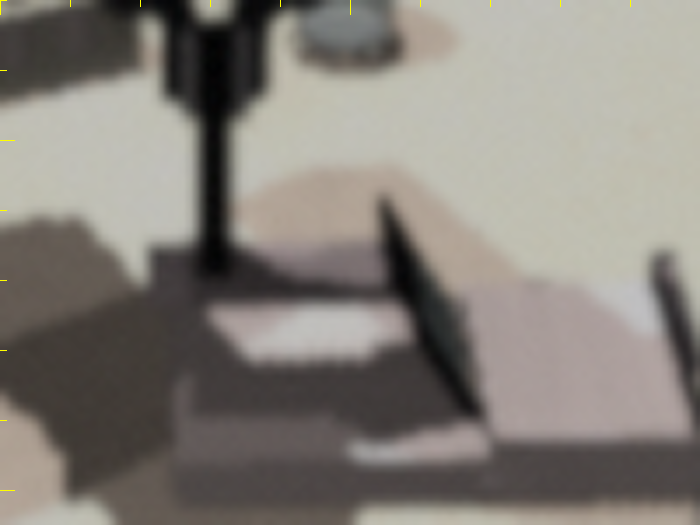

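Call:
{"fn": "apply_moves", "kwargs": {"targets": "-1 0 -2.1 0 1; -2 0 -4.3 0 1; -2.9 0 -6.5 0 1; -3.7 0 -8.7 0 1; -4.3 0 -11 0 1; -4.9 0 -13.4 0 1; -5.3 0 -15.8 0 1; -5.7 0 -18.2 0 1; -5.9 0 -20.6 0 1; -6.1 0 -23 0 1"}}

```text
clock: 14.7
position: [592.0, -39.8, 130.5]
ee_rot: [0.702, -0.086, -0.702, -0.086]
contact_force: [-0.3, -0.2, -0.9]
gripper_width: 10.8
```

```bash
python3 - <<'E'
from h import *
st_pose()
d=get_image("side")
im=d["img"]
crop(im,300,180,400,255,7,"pics/s10.png")
E
```

```text
t14.70 tip x -9.24 y 0.43 bottom z 77.03 head 166.04 F st -0.22 -0.26 -0.88 w 10.8 tq [ 0.034  0.059 -0.004]
```

View pics/s10.png

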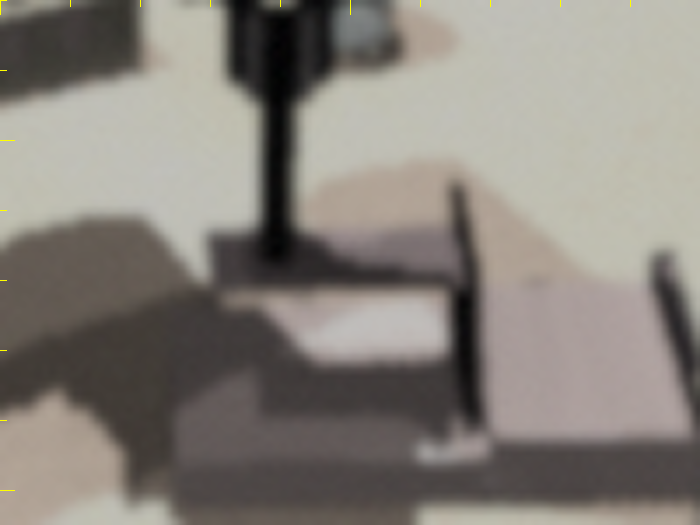

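Call:
{"fn": "apply_moves", "kwargs": {"targets": "0 0 -1.2 0 1; 0 0 -2.4 0 1; 0 0 -3.6 0 1; 0 0 -4.8 0 1; 0 0 -6 0 1; 0 0 -7.2 0 1; 0 0 -8.4 0 1; 0 0 -9.6 0 1; 0 0 -10.8 0 1; 0 0 -12 0 1"}}

```text
clock: 15.58
position: [603.5, -42.6, 130.5]
ee_rot: [-0.702, 0.086, 0.702, 0.086]
contact_force: [0.7, 0.1, -1.2]
gripper_width: 11.2
```

```bash
python3 - <<'E'
from h import *
st_pose()
d=get_image("side")
im=d["img"]
crop(im,300,180,400,255,7,"pics/s11.png")
E
```

```text
t15.58 tip x 2.57 y 0.44 bottom z 76.99 head 166.05 F st 0.69 0.28 -1.23 w 11.2 tq [ 0.084 -0.015 -0.005]
```

View pics/s11.png

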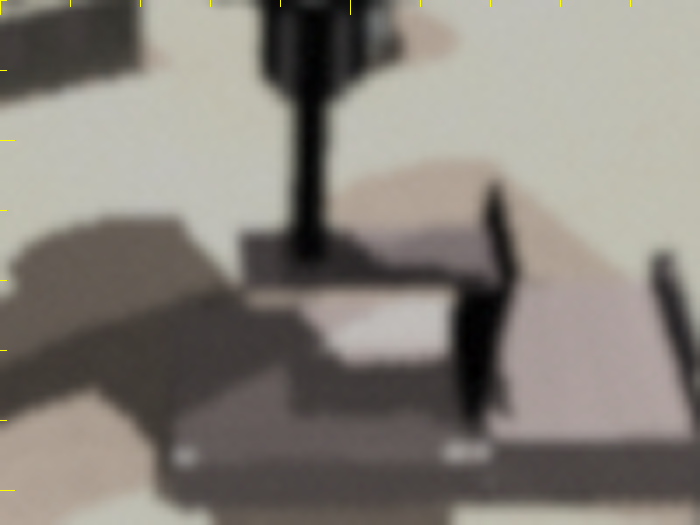

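Call:
{"fn": "apply_moves", "kwargs": {"targets": "0 0 -1 0 1; 0 0 -2 0 1; 0 0 -3 0 1; 0 0 -4 0 1; 0 0 -5 0 1; 0 0 -6 0 1; 0 0 -7 0 1; 0 0 -8 0 1; 0 0 -9 0 1; 0 0 -10 0 1"}}

```text
clock: 16.47
position: [613.2, -45.1, 130.5]
ee_rot: [-0.702, 0.086, 0.702, 0.086]
contact_force: [-0.3, 0.1, -1.7]
gripper_width: 11.2
```

```bash
python3 - <<'E'
from h import *
st_pose()
d=get_image("side")
im=d["img"]
crop(im,300,180,400,255,7,"pics/s12.png")
E
```

```text
t16.47 tip x 12.58 y 0.40 bottom z 77.00 head 166.04 F st -0.35 -0.02 -1.69 w 11.2 tq [ 0.007 -0.031  0.043]
```

View pics/s12.png

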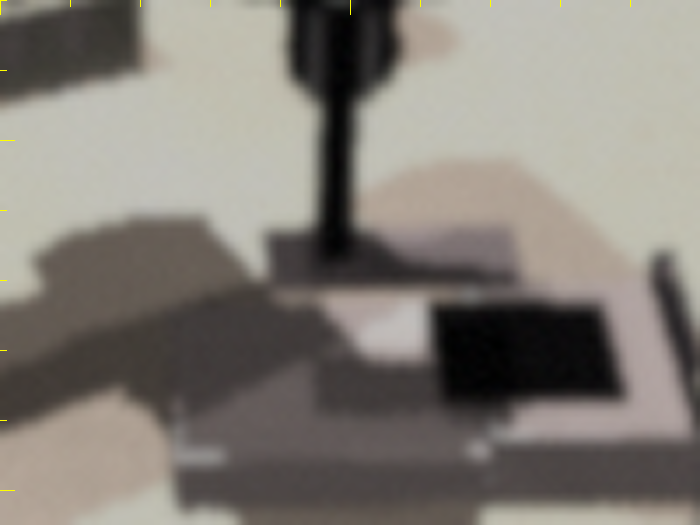

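```bash
python3 - <<'E'
from h import *
d=get_image("side")
def st(u,v,z):
    w=atz(d,u,v,z)[:2]-O-[1.4,0];c,s=np.cos(YAW),np.sin(YAW);return (c*w[0]+s*w[1]).round(1),(-s*w[0]+c*w[1]).round(1)
for p in[(433,307),(445,397),(604,303),(622,395)]: print(st(p[0]/7+300-.5,p[1]/7+180-.5,36.6))
crop(d["img"],355,210,405,250,14,"pics/s13.png")
E
```

```text
(np.float64(-15.8), np.float64(26.2))
(np.float64(-17.8), np.float64(-31.4))
(np.float64(51.7), np.float64(26.5))
(np.float64(48.5), np.float64(-32.5))
```

View pics/s13.png

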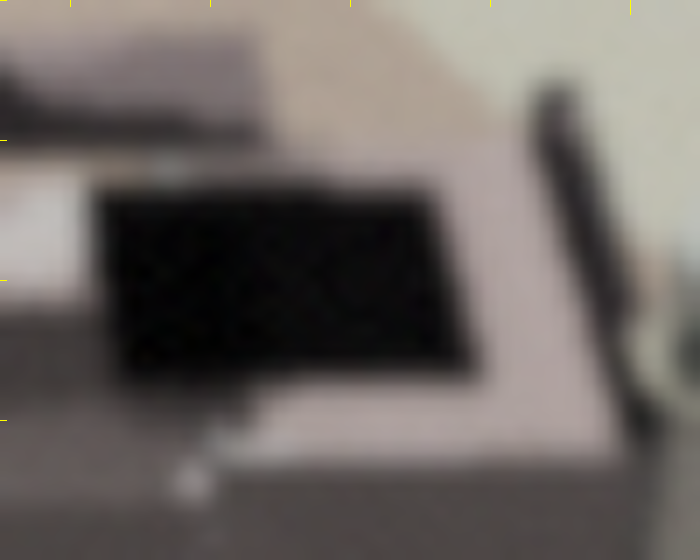

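Call:
{"fn": "apply_moves", "kwargs": {"targets": "0 0 5 0 1; 0 0 18 0 1; 0 0 34 0 1; 0 0 45 0 1; 5 0 50 0 1; 18 0 50 0 1; 32 0 50 0 1; 42 0 50 0 1; 44.8 0 50 0 1; 44.8 0 50 0 1"}}

```text
clock: 17.4
position: [564.0, -33.2, 84.6]
ee_rot: [-0.701, 0.086, 0.703, 0.086]
contact_force: [-0.0, 0.1, -1.0]
gripper_width: 11.5
```

Call:
{"fn": "apply_moves", "kwargs": {"targets": "0 0 0 0 1; 0 0 0 0 1"}}

```text
clock: 17.57
position: [565.3, -32.9, 86.4]
ee_rot: [0.702, -0.086, -0.701, -0.086]
contact_force: [-0.7, 0.2, -0.3]
gripper_width: 11.0
```

```bash
python3 - <<'E'
from h import *
st_pose()
d=get_image("side")
def st(u,v,z):
    w=atz(d,u,v,z)[:2]-O-[1.4,0];c,s=np.cos(YAW),np.sin(YAW);return (c*w[0]+s*w[1]).round(1),(-s*w[0]+c*w[1]).round(1)
crop(d["img"],320,205,405,255,9,"pics/s14.png")
E
```

```text
t17.57 tip x -36.82 y 0.65 bottom z 32.87 head 166.06 F st -0.72 0.07 -0.33 w 11.0 tq [ 0.043 -0.002  0.018]
```

View pics/s14.png

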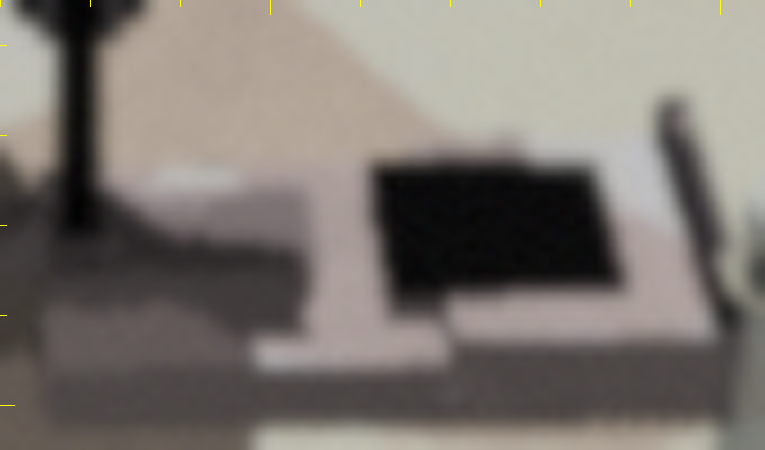

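Call:
{"fn": "apply_moves", "kwargs": {"targets": "0.5 -0.4 -2 0 1; 0.5 -0.4 -5 0 1; 0.5 -0.4 -8 0 1; 0.5 -0.4 -11 0 1; 0.5 -0.4 -13.5 0 1; 0.5 -0.4 -16 0 1; 0.5 -0.4 -18 0 1; 0.5 -0.4 -20 0 1; 0.5 -0.4 -22 0 1; 0.5 -0.4 -24 0 1"}}

```text
clock: 18.45
position: [588.0, -38.5, 85.1]
ee_rot: [-0.702, 0.086, 0.702, 0.086]
contact_force: [-0.6, 0.5, -1.5]
gripper_width: 11.2
```

Call:
{"fn": "apply_moves", "kwargs": {"targets": "0 0 -1.5 0 1; 0 0 -3 0 1; 0 0 -4.5 0 1; 0 0 -6 0 1; 0 0 -7.5 0 1; 0 0 -9 0 1; 0 0 -10.5 0 1; 0 0 -11.5 0 1; 0 0 -12 0 1; 0 0 -12 0 1"}}

```text
clock: 19.28
position: [599.8, -41.3, 85.2]
ee_rot: [0.702, -0.086, -0.702, -0.086]
contact_force: [-0.5, 0.8, -1.2]
gripper_width: 11.4
```

```bash
python3 - <<'E'
from h import *
st_pose()
d=get_image("side")
crop(d["img"],320,205,405,255,9,"pics/s15.png")
E
```

```text
t19.28 tip x -1.35 y 0.85 bottom z 31.72 head 166.04 F st -0.66 0.67 -1.20 w 11.4 tq [-0.094  0.026  0.044]
```

View pics/s15.png

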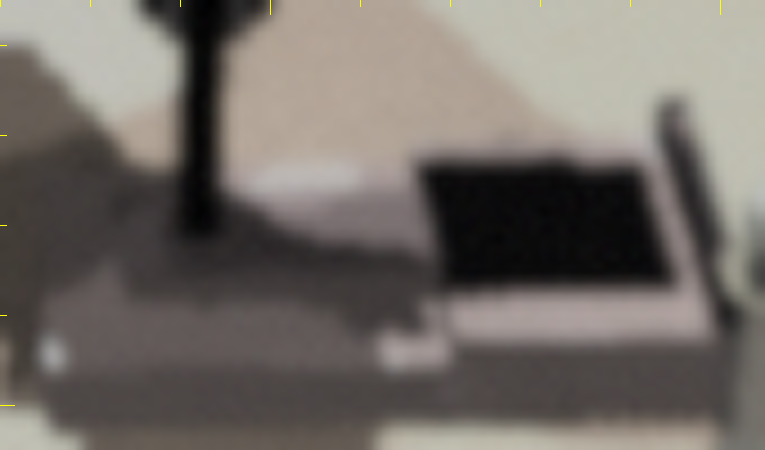

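Call:
{"fn": "apply_moves", "kwargs": {"targets": "0 0 -1 0 1; 0 0 -2 0 1; 0 0 -3 0 1; 0 0 -4 0 1; 0 0 -4.8 0 1; 0 0 -5 0 1; 0 0 -5 0 1"}}

```text
clock: 19.92
position: [604.6, -42.5, 85.2]
ee_rot: [0.702, -0.086, -0.702, -0.086]
contact_force: [-0.3, -0.6, -0.5]
gripper_width: 10.9
```

```bash
python3 - <<'E'
from h import *
st_pose()
E
```

```text
t19.92 tip x 3.59 y 0.83 bottom z 31.70 head 166.04 F st -0.16 -0.64 -0.51 w 10.9 tq [-0.028  0.031  0.01 ]
```

Call:
{"fn": "apply_moves", "kwargs": {"targets": "0 0 -0.5 0 1; 0 0 -0.8 0 1; 0 0 -0.8 0 1; 0 0 -0.8 0 1"}}

```text
clock: 20.25
position: [605.3, -42.7, 85.2]
ee_rot: [0.702, -0.086, -0.702, -0.086]
contact_force: [-0.4, 0.4, -0.9]
gripper_width: 11.0
```

```bash
python3 - <<'E'
from h import *
st_pose()
E
```

```text
t20.25 tip x 4.30 y 0.84 bottom z 31.72 head 166.05 F st -0.53 0.32 -0.88 w 11.0 tq [ 0.031  0.019 -0.019]
```

Call:
{"fn": "apply_moves", "kwargs": {"targets": "0 0 -0.5 0 1; 0 0 -0.8 0 1; 0 0 -0.8 0 1; 0 0 -0.8 0 1"}}

```text
clock: 20.58
position: [606.1, -42.9, 85.2]
ee_rot: [0.702, -0.086, -0.702, -0.086]
contact_force: [0.3, 0.3, -2.2]
gripper_width: 11.0
```

```bash
python3 - <<'E'
from h import *
st_pose()
E
```

```text
t20.58 tip x 5.13 y 0.82 bottom z 31.69 head 166.04 F st 0.23 0.35 -2.15 w 11.0 tq [ 0.024 -0.004  0.042]
```

Call:
{"fn": "apply_moves", "kwargs": {"targets": "0 0 -0.4 0 1; 0 0 -0.6 0 1; 0 0 -0.6 0 1; 0 0 -0.6 0 1"}}

```text
clock: 20.92
position: [606.4, -43.0, 85.1]
ee_rot: [-0.702, 0.086, 0.702, 0.086]
contact_force: [-0.2, 0.2, -0.7]
gripper_width: 11.3
```

```bash
python3 - <<'E'
from h import *
st_pose()
E
```

```text
t20.92 tip x 5.48 y 0.75 bottom z 31.62 head 166.04 F st -0.22 0.12 -0.71 w 11.3 tq [ 0.077  0.256 -0.   ]
```

Call:
{"fn": "apply_moves", "kwargs": {"targets": "0 0 -0.3 0 1; 0 0 -0.5 0 1; 0 0 -0.5 0 1; 0 0 -0.5 0 1"}}

```text
clock: 21.25
position: [606.6, -43.1, 85.0]
ee_rot: [-0.701, 0.086, 0.702, 0.086]
contact_force: [-1.4, 0.4, -0.5]
gripper_width: 11.2
```

```bash
python3 - <<'E'
from h import *
st_pose()
d=get_image("side")
crop(d["img"],320,205,405,255,9,"pics/s16.png")
E
```

```text
t21.25 tip x 5.70 y 0.71 bottom z 31.52 head 166.04 F st -1.44 0.01 -0.54 w 11.2 tq [0.202 0.592 0.045]
```

View pics/s16.png

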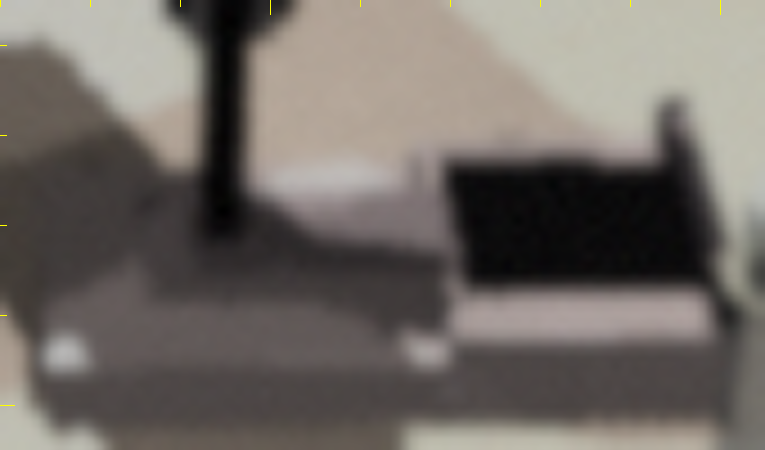

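Call:
{"fn": "apply_moves", "kwargs": {"targets": "0 0 1 0 1; 0 0 4 0 1; 0 0 10 0 1; 0 0 20 0 1; 0 0 34 0 1; 0 0 50 0 1; -4 0 64 0 1; -20 0 76 0 1; -36 0 84 0 1; -40 0 88 0 1"}}

```text
clock: 22.13
position: [522.3, -21.5, 127.9]
ee_rot: [0.704, -0.085, -0.7, -0.086]
contact_force: [-0.5, 0.1, -0.5]
gripper_width: 11.0
```

```bash
python3 - <<'E'
from h import *
st_pose();print(shift([491.9,-275.2,125]),head(),status.read_state()["position"])
d=get_image("side")
crop(d["img"],320,205,405,255,9,"pics/s17.png")
E
```

```text
t22.13 tip x -81.36 y 1.38 bottom z 74.42 head 166.11 F st -0.48 0.02 -0.46 w 11.0 tq [-0.005 -0.023 -0.03 ]
[  2.60046717 253.57789596 -31.42471621] 166.1094335646759 [522.25453492 -21.49525363 127.9203453 ]
```

View pics/s17.png

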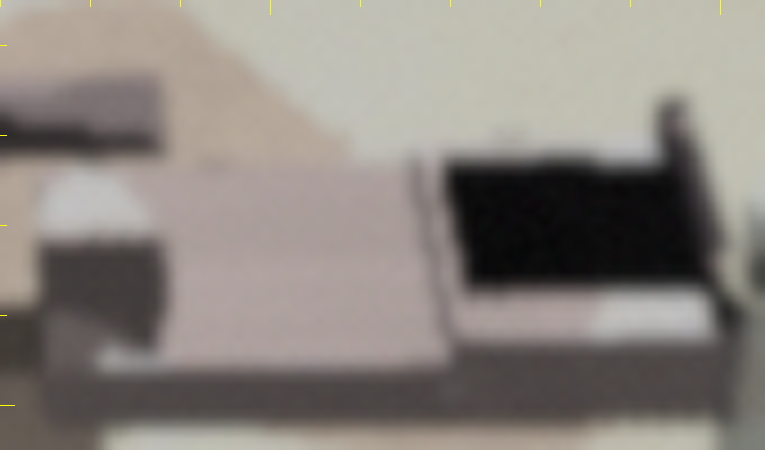

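Call:
{"fn": "apply_moves", "kwargs": {"targets": "0 10 -1 -1 1; 0 35 -4 -3 1; 0 70 -9 -5 1; 0 108 -13 -8 1; 0 146 -18 -10 1; 0 184 -23 -12 1; 0 216 -27 -14 1; 0 240 -30 -15.2 1; 0 251 -31 -15.2 1; 0 253.5 -31.4 -15.2 1"}}

```text
clock: 23.02
position: [490.3, -277.3, 124.2]
ee_rot: [-0.707, -0.007, 0.707, -0.006]
contact_force: [1.3, -0.2, -1.1]
gripper_width: 11.0
```

Call:
{"fn": "apply_moves", "kwargs": {"targets": "0 0 0 0 1; 0 0 0 0 1"}}

```text
clock: 23.18
position: [491.1, -274.7, 124.8]
ee_rot: [-0.707, -0.008, 0.707, -0.008]
contact_force: [-0.2, -0.6, -1.2]
gripper_width: 11.1
```

```bash
python3 - <<'E'
from h import *
s=status.read_state();print(shift([491.9,-275.2,58.5]),head(),s["position"],s["contact_force"],s["wrist_torque"])
d=get_image("side")
crop(d["img"],270,230,390,340,6,"pics/s18.png")
d=get_image("top")
crop(d["img"],310,125,390,220,6,"pics/t18.png")
E
```

```text
[66.32319515  0.54951627 -0.85234087] -178.7359620612262 [ 491.06335814 -274.69631526  124.82375894] [-0.19491302 -0.58124703 -1.21836275] [0.00673546 0.01362517 0.00598374]
```

View pics/s18.png

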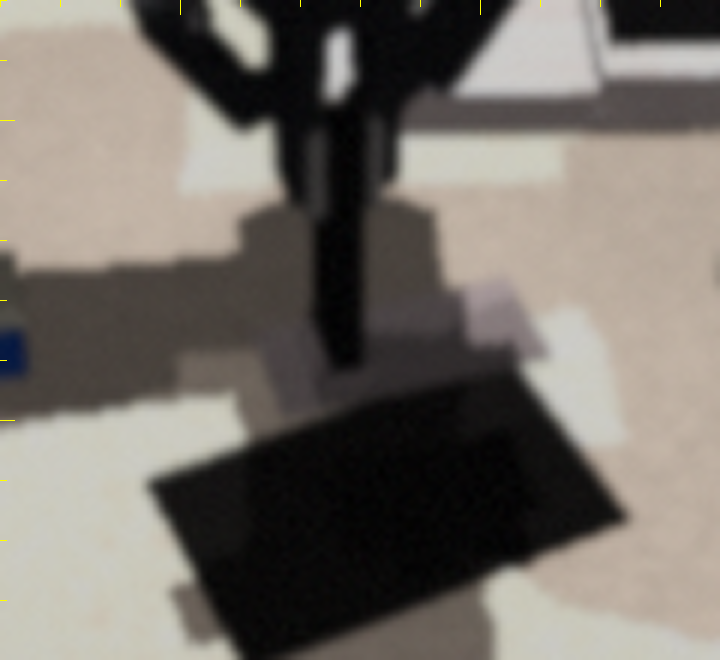

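View pics/t18.png

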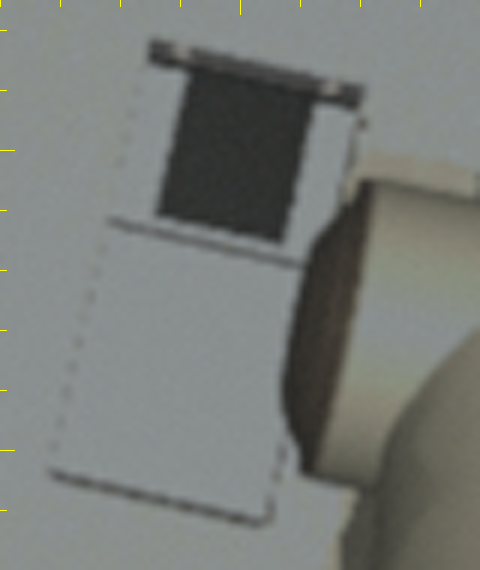

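Call:
{"fn": "apply_moves", "kwargs": {"targets": "10 0 -1 0 1; 28 0 -1 0 1; 46 0 -1 0 1; 58 0 -1 0 1; 63 0 -1 0 1; 65 0 -1 0 1; 65.5 0 -1 0 1; 65.5 0 -1 0 1; 65.5 0 -1 0 1"}}

```text
clock: 24.03
position: [492.7, -275.6, 60.6]
ee_rot: [0.708, 0.008, -0.706, 0.008]
contact_force: [0.2, 0.0, -1.0]
gripper_width: 11.1
```

Call:
{"fn": "apply_moves", "kwargs": {"targets": "0.5 0 0 0 1; 0.8 0 0 0 1; 0.8 0 0 0 1"}}

```text
clock: 24.28
position: [492.1, -275.6, 59.3]
ee_rot: [0.707, 0.008, -0.707, 0.008]
contact_force: [-0.5, -0.5, -1.6]
gripper_width: 11.1
```

Call:
{"fn": "apply_moves", "kwargs": {"targets": "0.5 0 0 0 1; 0.7 0 0 0 1; 0.7 0 0 0 1; 0.7 0 0 0 1"}}

```text
clock: 24.62
position: [492.2, -275.6, 58.5]
ee_rot: [0.707, 0.008, -0.707, 0.008]
contact_force: [-0.9, 0.1, 0.0]
gripper_width: 10.7
```

Call:
{"fn": "apply_moves", "kwargs": {"targets": "0.4 0 0 0 1; 0.5 0 0 0 1; 0.5 0 0 0 1; 0.5 0 0 0 1"}}

```text
clock: 24.95
position: [492.3, -275.6, 58.4]
ee_rot: [0.707, 0.008, -0.707, 0.008]
contact_force: [-0.7, 0.7, 4.6]
gripper_width: 10.9
```

Call:
{"fn": "apply_moves", "kwargs": {"targets": "-0.4 0 0 0 1; -0.5 0 0 0 1; -0.5 0 0 0 0.6; -0.5 0 0 0 0.3; -0.5 0 0 0 0; -0.5 0 0 0 -0.5; -0.5 0 0 0 -1; -0.5 0 0 0 -1; -0.5 0 0 0 -1; -0.5 0 0 0 -1"}}

```text
clock: 25.78
position: [492.0, -275.5, 58.2]
ee_rot: [0.707, 0.008, -0.707, 0.008]
contact_force: [0.7, 0.5, -1.1]
gripper_width: 85.6
```

Call:
{"fn": "apply_moves", "kwargs": {"targets": "0 0 0 0 -1; -4 0 0 0 -1; -14 0 0 0 -1; -32 0 0 0 -1; -56 0 0 0 -1; -84 0 0 0 -1; -114 0 0 0 -1; -140 0 0 0 -1; -150 0 0 0 -1; -150 0 0 0 -1"}}

```text
clock: 26.62
position: [493.6, -276.1, 212.3]
ee_rot: [0.71, 0.007, -0.704, 0.009]
contact_force: [1.2, -0.4, -0.4]
gripper_width: 85.3
```

Call:
{"fn": "apply_moves", "kwargs": {"targets": "0 20 0 0 -1; 0 50 0 0 -1; 0 80 0 0 -1; 0 110 0 0 -1; 0 130 0 0 -1; 0 140 0 0 -1; 0 140 0 0 -1; 0 140 0 0 -1"}}

```text
clock: 27.28
position: [494.4, -414.9, 206.8]
ee_rot: [-0.706, -0.008, 0.708, -0.007]
contact_force: [0.5, 0.1, -0.5]
gripper_width: 85.4
```

```bash
python3 - <<'E'
from h import *
print(status.read_state()["position"],status.read_state()["contact_force"])
d=get_image("side")
crop(d["img"],280,190,410,340,4,"pics/s19.png")
d=get_image("top")
crop(d["img"],310,120,460,260,5,"pics/t19.png")
E
```

```text
[ 494.42354139 -414.87423281  206.79917442] [ 0.49270641  0.10957518 -0.52901441]
```

View pics/s19.png

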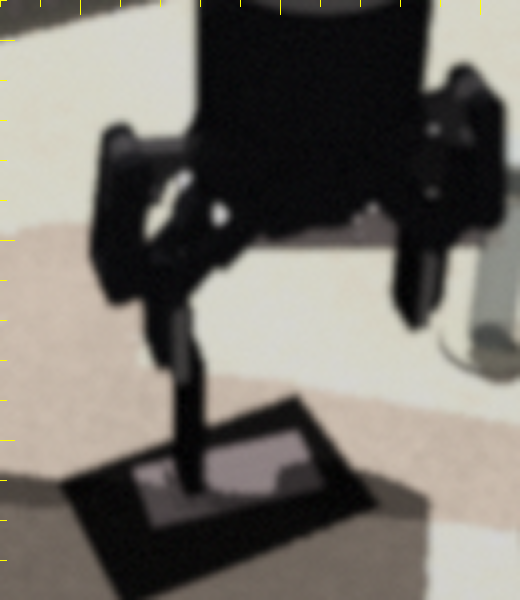

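View pics/t19.png

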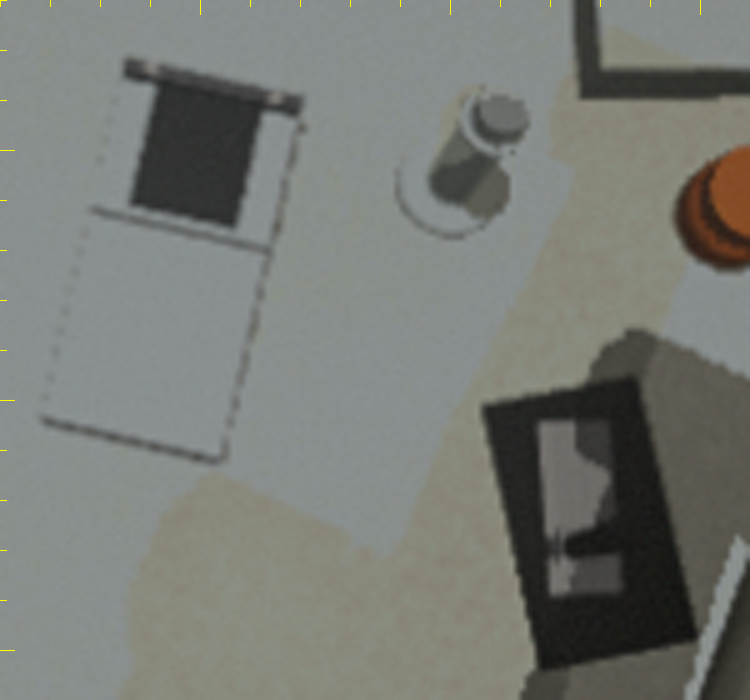

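```bash
python3 - <<'E'
from h import *
d=get_image("top")
c,s=np.cos(-.2408),np.sin(-.2408);o=np.array([666.2,-59.6])
for u,v in[(132,205),(237,228)]:
    w=atz(d,u/5+310-.5,v/5+120-.5,36.6)[:2]-o;print((c*w[0]+s*w[1]).round(1),(-s*w[0]+c*w[1]).round(1))
from bench import job
print(job.job_done())
E
```

```text
5.4 29.9
5.6 -28.4
the job is handed in; nothing more can be done
None
```

I did the whole task, and it's handed in at about 27 s. No verdict came back, so what follows rests on my own checks.

**What I did**
- **Tip:** I gripped the lifter across its thin side and felt for the shelf. I slid the blade under the lip and pushed the holder up to the step. Following an arc, I then tipped it over onto the bed, where it landed face down.
- **Push:** I pushed it along the bed until I felt the fence.
- **Put back:** I stood the lifter back on the pad where it had been, and moved the arm clear.

**Last checks**
- **Holder:** The pictures show it face down, square and against the fence. Its near end measures 5.4 and 5.6 mm from the step, where flush would be 6 mm. The camera is good to about 2 mm, so this doesn't prove the 1.5 mm limit. The push does support it: the blade met resistance at about 5.5 mm, within 0.2 mm of where I expected the fence.
- **Centring and angle:** It is about 1 mm off the centre line and within about 0.5° of square.
- **Lifter:** It stands upright, about 15 mm toward -x and up to 10 mm sideways from the pad's centre. The gripper is open and touching nothing.
- **Forces:** The highest I read was 9.7 N, on the shelf while feeling for it. Readings while pushing the holder were under about 2 N. They were only taken at the end of each move and carry about 1 N of noise, so brief peaks could be missed.
- **Other items:** None looked moved in the last pictures, but I didn't measure them.

**What disagreed**
- **Cameras:** The two differed by 4–5 mm in x. I settled that against the gripped handle, and both contact points then agreed to about 0.5 mm.
- **Shelf height:** The side camera gave about 19.2 mm and touch gave about 21.6 mm. I used the touch value.

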